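Close the clamping jig on a wood offcut through its L-shaped gate

TASK

Clamp the wood offcut that lies loose in the jig: push the jig's knob along its L-shaped slot, first straight ahead towards the wood as far as the corner, then sideways to the left into the short leg, right to its closed end, and come away. Push the knob gently with closed fingertips or the outside of the fingers: do not pinch it, do not lift the wood, and leave the tools around the jig where they are.

Things in the scene. Friction and masses are not known exactly. Their poses are not given: they have to be found in the camera images.
- jig: clamping jig, screwed down on the bench; plywood base 273 x 170 mm, 12 mm thick. Origin: under the base, on the bench; +x is the clamping direction, from knob to fence (away from the robot, turned up to 20 degrees either way), +y its left, z up. Aluminium gate plate x -130..-5, y -75..75, top at z 46 mm, with an L-shaped slot 15 mm wide for the knob's 12 mm steel pin
- fence (a point): foot of the wooden fence's clamping face, on the base's top; jig frame (118, 0, 12) mm. The fence's top is 48 mm above the bench; pad and wood are lower, only the knob stands higher. The slide carries pin and pad: pushing the knob along the long leg pushes the wood to the fence, and in the short leg the slot holds the slide forward
- slot_start (a point): centre line of the slot at the rear end of the long leg (which runs along the jig's +x), on the gate plate's top; jig frame (-100, -20, 46) mm; the axes are the jig's
- slot_corner (a point): the slot's corner, on the gate plate's top; jig frame (-40, -20, 46) mm: 60 mm ahead of the start
- slot_end (a point): end of the short leg (which runs along the jig's +y), on the gate plate's top; jig frame (-40, 25, 46) mm: 45 mm left of the corner; the pin can go 1.5 mm farther before it meets the slot's end
- knob (a point): the black upright cylindrical knob on the pin: 30 mm in diameter, from 54 to 100 mm above the bench; this point is on its axis at mid-height (77 mm). It cannot be lifted out. It takes about 3 to 6 N to move it ahead, 2 to 4 N sideways, and it stays where it is left
- slide (a joint): travel of the slide, and with it of knob and pad, along the jig's +x (m): 0 with the pin at the slot's start, 0.060 at the corner and in the short leg (play 1.5 mm either way)
- pin (a joint): travel of pin and knob along the jig's +y (m): 0 in the long leg (play 1.5 mm), 0.045 at the end of the short leg, 0.0465 against the slot's end
- pad: the sprung pad, 100 mm wide, carried by the slide: its rubber face is at x = 22 mm + slide travel in the jig's frame, and yields up to 7 mm (300 N/m). Its origin coincides with the jig's origin when the slide is at 0
- wood: plain beech offcut, 40 x 140 x 28 mm, about 0.2 kg, loose on the jig's base between pad and fence, long side across the jig; origin: centre of its underside, x across its 40 mm, y along its length
- tape_measure: yellow pocket tape measure, 60 mm high, beside the jig on the right; leave it
- solder_spool: small spool of solder, 40 mm, 22 mm high, beside the jig on the right; leave it
- glue_bottle: glue bottle, 148 mm high, standing beside the fence on the right; leave it
- screwdriver: yellow screwdriver, 192 mm, lying along the jig's left side; leave it
- pliers: red-handled pliers, 182 mm, lying left of the screwdriver; leave them
Mind the look-alikes: they are no part of the job. Of the things shaped like the wood, the beech one is meant.

How it is judged:
By the outcome, as a careful person would: the job done as asked, in the order asked, and still so for the second after the job is handed in, with the robot touching nothing.
It also fails if it takes over 40 s, if anything falls off the work surface, if the arm or the gripper's body presses on something with over 40 N, if the wrist force passes 120 N, or if a joint passes its speed limit or range.

ROBOT

A 6-joint arm with a two-finger parallel gripper is mounted at the origin on a cart in front of the work surface, level with it; the furniture and walls round the work are solid. World frame = base frame: x ahead of the robot, y to its left, z up, the work surface at z = 0. Lengths are in mm, angles in rad, forces in N, time in s.
With the tool pointing down it reaches from about 250 to 725 mm from the base axis. Payload 9.7 kg.
Tool frame: the origin (TCP) lies at the very end of the fingers, on their centre line; the grasp point (between the pads) lies 19 mm behind it (r.hold_point_z is the distance from the TCP to the grasp point, in mm); z points along the fingers, y is the line along which they close (so a half turn about z gives the same grasp; the last joint's range is limited). The gripper opens to 85 mm and grips with 20 to 120 N. Pads are 22 mm wide; open, the fingers measure 114 mm over their backs; the gripper's body (76 mm by 85 mm) begins 54 mm behind the grasp point. The pads swing forward as they close: fully open they stand 13 mm farther back than shut.
Start: joints at [1.222, 0.087, 0.176, 1.66, 0, 1.571], TCP at [187.971, 516.879, 231.284] pointing down, gripper open.
Joint ranges: [-3.13, 3.13], [-0.85, 1.81], [-1.15, 1.24], [-2.2, 2.28], [-1.44, 1.52], [-3.14, 3.14]. Speed limits (rad/s): [2.22, 2.22, 2.57, 3.14, 3.14, 3.14].

INTERFACE

Orientations are given as a unit quaternion [x, y, z, w].
In Python, from plant import r gives the robot as it stands.
- The arm moves only by the shell command python3 -m inch 'ROWS' [FORCE]. ROWS is JSON, one flat list of numbers, 7 for each row, row after row: the shift along the tool's x, y, z in m, then the turn, a rotation vector about the tool's x, y, z in rad, then the closure, from -1 (fully open) to 1 (shut). In form: [tx, ty, tz, rx, ry, rz, jaw, tx, ty, tz, rx, ry, rz, jaw, ...]. A call has 1 to 5 rows; each row shifts and turns the commanded pose from where the row before left it, along the tool's axes as they then stand; what a row does not reach is not made up. A row lasts 1/10 s, in which the tool goes at most 50 mm and 8.59 degrees, less where a joint would pass 70% of its speed; a pose out of reach is approached as far as the arm can. A call with a gripper value outside its range is refused whole. The fingers move at their own pace and stop on an object; FORCE is the grip in N (left out, the last holds). Time passes only in rows, so rows that do not move let the fingers close. It gives the time, the measured TCP pose, the force, the opening and the grip force at its end, in the units of the state.
- r.get_state(): the state, without advancing time (a new reading comes with each control period).
- r.grab_frame(name): name is "side" or "top" or "wrist"; returns a dict with "img" (400x640x3 uint8, red, green, blue), "fx", "fy", "cx", "cy" (pixels), "R" (3x3) and "t" (3): a world point X has camera coordinates R X + t. Camera axes: x right, y down, z forward; pixel columns grow to the right and rows downward; lengths in mm; the calibration is good to about 2 mm. A picture is of the moment at which its call begins. There is no depth.
- r.sign_off(): hands the job in; it is judged then, once.
The state is a dict: "t": time; "q": joint angles; "qvel": joint speeds; "joint_efforts": joint torques, N m; "position": TCP position; "ee_rot": TCP orientation; "force": force on the tool from outside, world axes, zero at the start; "ft_torque": the same for the moment, N m; "gripper_width": finger opening in mm; "grasp_force": force on a finger pad.
Only numpy, scipy, OpenCV 4.12 (cv2) and the standard library are available. Lean on these libraries where they do the work, as an engineer would, in place of code of your own. Each camera call takes 0.05 s, during which the arm holds its last target. There are 200 camera calls.

## Working session

There is one attempt and no reset: what is moved stays moved. The work goes in short steps, Python scripts to look and compute and a shell command to move; the robot and the scene stay as the last step left them, time stands still between calls to the robot, and variables do not carry over. Pictures are saved under pics/ and viewed, at most 10 in all, crops included, and the job is handed in when it is done.

```bash
mkdir -p pics
python3 - <<'E'
from plant import r
import cv2
s=r.get_state();print(s['t'],s['position'],s['ee_rot'],s['force'],s['gripper_width'])
for n in('top','side'):
    f=r.grab_frame(n);cv2.imwrite(f'pics/{n}0.png',f['img'][:,:,::-1])
    print(n,f['fx'],f['fy'],f['cx'],f['cy'],f['R'],f['t'])
E
```

```text
0.0 [187.89278245 516.65771745 230.5625906 ] [ 1.73517673e-01  9.84830519e-01 -6.73828223e-04 -1.04731024e-04] [-0.16840003 -0.8777348  -0.46621799] 85.5363378871796
top 469.82351927088 469.82351927088 315.8171143468422 198.60825588169865 [[ 0.00185117 -0.99970907  0.02404898]
 [-0.99667714 -0.00380286 -0.08136474]
 [ 0.08143252 -0.02381844 -0.99639421]] [ 62.37421526 581.53805975 952.26592319]
side 459.21332521615807 459.21332521615807 315.98614665445683 205.5130945877512 [[ 0.99427147 -0.1066239   0.00745628]
 [-0.05617884 -0.58066723 -0.81220041]
 [ 0.09092959  0.80712881 -0.58333086]] [-570.34578428  133.39318852  810.67432882]
```

View pics/top0.png

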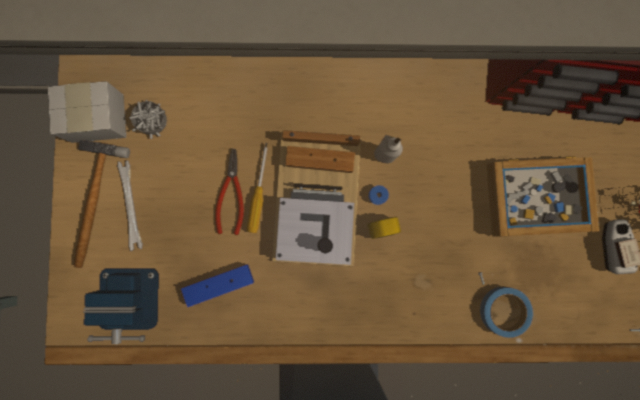

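View pics/side0.png

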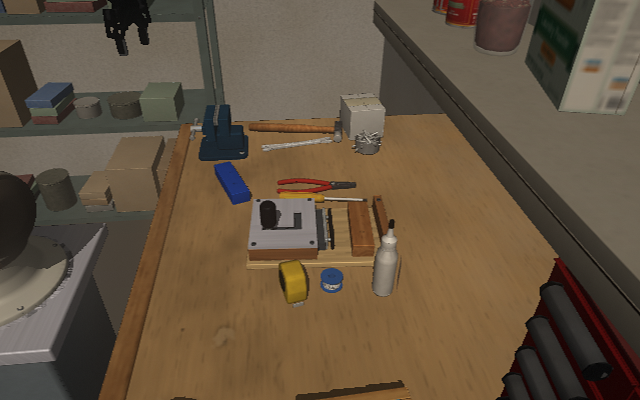

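The top view shows the jig's gate plate at about (316,231), with the knob at (325,245). The wood is at (320,160) between pad and fence, and the fence is at (320,138). The screwdriver (258,190) and pliers (230,200) are on the left. The tape (385,228), spool (379,195) and glue bottle (390,148) are on the right.

Look-alikes:
- **Wood:** the blue block at top (217,285) and the timber at side (355,390). I choose the piece in the jig.
- **Knob:** the only black upright one is at (325,245).

Next is a close crop.

Run:
```python
import cv2
i=cv2.imread('pics/top0.png')[120:275,255:415]
cv2.imwrite('pics/c0.png',cv2.resize(i,None,fx=3.8,fy=3.8,interpolation=cv2.INTER_CUBIC))
```

```text
(no output)
```

View pics/c0.png

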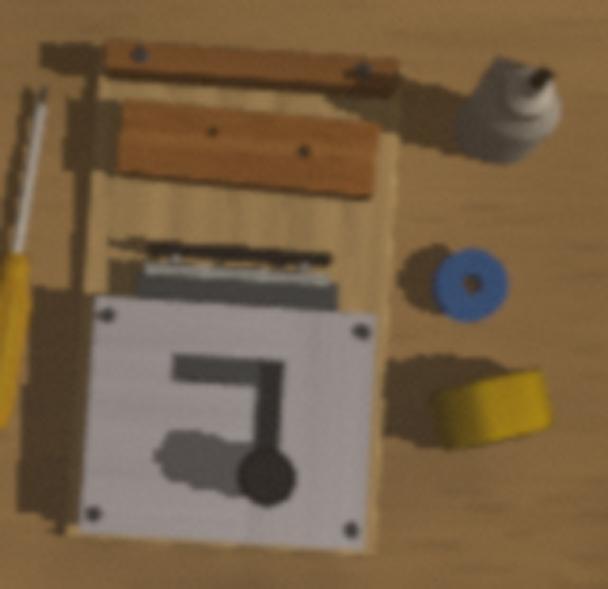

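The crop shows the plate corners at crop px (95,296), (377,316), (367,551), (79,533). The knob top is at (267,475), the slot corner near (270,372), and the short leg's end near (173,368). The beech wood lies skewed and loose, at about (248,148).

```bash
cat > h.py <<'E'
import numpy as np
from scipy.optimize import least_squares
def back(f,uv,z):
    R=np.array(f['R']);t=np.array(f['t'])
    d=R.T@np.array([(uv[0]-f['cx'])/f['fx'],(uv[1]-f['cy'])/f['fy'],1]);c=-R.T@t
    return c+d*(z-c[2])/d[2]
def w(p,q):
    c,s=np.cos(p[2]),np.sin(p[2]);q=np.atleast_2d(q)
    return np.c_[p[0]+c*q[:,0]-s*q[:,1],p[1]+s*q[:,0]+c*q[:,1]]
E
python3 - <<'E'
from h import *
from plant import r
f=r.grab_frame('top')
px=lambda a:((a[0]+.5)/3.8-.5+255,(a[1]+.5)/3.8-.5+120)
C=[(95,296),(377,316),(367,551),(79,533)]
W=np.array([back(f,px(c),46)[:2] for c in C])
J=[(-5,75),(-5,-75),(-130,-75),(-130,75)]
s=least_squares(lambda p:(w(p,J)-W).ravel(),[400,0,0])
p=s.x;print(p,np.degrees(p[2]));print(s.fun.reshape(-1,2).round(1))
print('start,corner,end',w(p,[(-100,-20),(-40,-20),(-40,25)]).round(1))
print('knob',back(f,px((267,475)),100)[:2])
for c in[(175,355),(173,380),(284,362),(172,367)]:
    x=back(f,px(c),46)[:2]-p[:2];cc,ss=np.cos(p[2]),np.sin(p[2]);print(cc*x[0]+ss*x[1],-ss*x[0]+cc*x[1])
E
```

```text
[ 5.81270955e+02  6.18830239e+01 -5.97469035e-02] -3.423245406915498
[[-0.6 -0.8]
 [ 0.5 -0.1]
 [ 0.2  1.5]
 [-0.1 -0.7]]
start,corner,end [[480.3  47.9]
 [540.1  44.3]
 [542.8  89.2]]
knob [487.53903102  48.4770651 ]
-33.11188672825586 31.287917282689815
-46.434809829876045 31.494660228683045
-33.192621028248986 -26.812633685257268
-39.57859121913795 32.4682401127518
```

```bash
python3 -m inch '[0,0,0,0,0,-0.1,1, 0,0,0,0,0,-0.1,1, 0,0,0,0,0,-0.089,1, 0,0,0,0,0,0,1]' 20; python3 -m inch '[-0.02,-0.034,0,0,0,0,1,-0.02,-0.034,0,0,0,0,1,-0.02,-0.034,0,0,0,0,1,-0.02,-0.034,0,0,0,0,1,-0.02,-0.034,0,0,0,0,1]'; python3 -c "
from plant import r;s=r.get_state();print(s['ee_rot'],s['q'])"
```

```text
t: 0.55
position: [187.9, 516.8, 231.0]
ee_rot: [0.029, 1.0, -0.0, -0.0]
force: [0.6, -0.6, 0.8]
gripper_width: 28.1
grasp_force: 0.0
t: 1.05
position: [278.0, 339.8, 231.2]
ee_rot: [0.031, 1.0, 0.0, 0.0]
force: [0.9, 0.7, -0.0]
gripper_width: 0.1
grasp_force: 0.0
[3.12116625e-02 9.99512796e-01 1.07465527e-05 4.50107149e-05] [ 8.85171700e-01 -1.76556865e-01 -7.81152119e-02  1.66916613e+00
 -5.83411363e-05  9.47605162e-01]
```

```bash
python3 -m inch '[-0.021,-0.035,0,0,0,0,1,-0.021,-0.035,0,0,0,0,1,-0.021,-0.035,0,0,0,0,1,-0.021,-0.035,0,0,0,0,1,-0.021,-0.035,0,0,0,0,1]'; python3 -m inch '[-0.021,-0.035,0.01,0,0,0,1,-0.021,-0.035,0.02,0,0,0,1,-0.021,-0.034,0.03,0,0,0,1,0,0,0.03,0,0,0,1,0,0,0,0,0,0,1]'
python3 - <<'E'
from h import *
from plant import r
import cv2
for n in('wrist','top'):
    f=r.grab_frame(n);cv2.imwrite(f'pics/{n}1.png',f['img'][:,:,::-1])
    if n=='wrist':
        R=np.array(f['R']);t=np.array(f['t'])
        for X in[(480.3,47.9,100),(487.5,48.5,100)]:
            c=R@X+t;print(c[:2]/c[2]*f['fx']+[f['cx'],f['cy']],c[2])
a=cv2.imread('pics/wrist1.png');b=cv2.imread('pics/top1.png')[120:300,220:420]
b=cv2.resize(b,(444,400),interpolation=cv2.INTER_CUBIC);a=cv2.resize(a,(350,219));a=cv2.copyMakeBorder(a,0,181,0,0,0)
cv2.imwrite('pics/d1.png',np.hstack([a,b]))
E
```

```text
t: 1.55
position: [372.4, 158.7, 231.4]
ee_rot: [0.031, 1.0, 0.0, 0.0]
force: [1.3, 0.0, 0.4]
gripper_width: 0.4
grasp_force: 0.0
t: 2.05
position: [426.9, 51.4, 137.6]
ee_rot: [0.032, 0.999, -0.0, -0.003]
force: [-0.2, -0.8, 0.6]
gripper_width: -0.1
grasp_force: 0.0
[317.79259271 309.15563828] 206.05171238491087
[319.57130773 319.56719232] 207.99116107099684
```

View pics/d1.png

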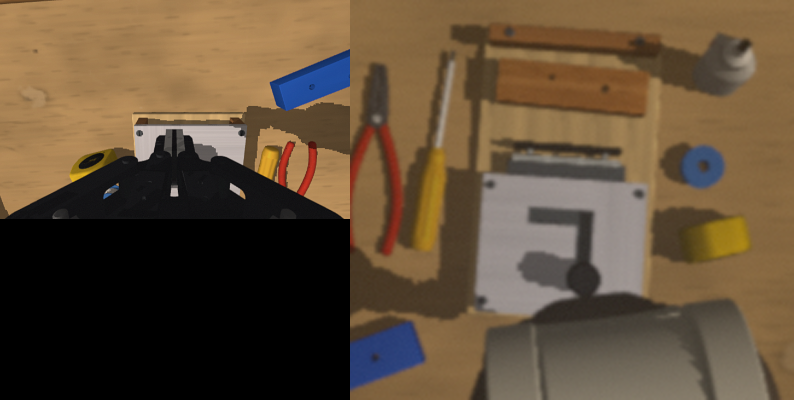

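The knob is straight ahead of the closed fingers and the tools are clear, so I lower and approach.

```bash
python3 -m inch '[0,0,0.02,0,0,0,1,0,0,0.02,0,0,0,1,0,0,0.02,0,0,0,1,0,0,0,0,0,0,1]'; python3 -m inch '[-0.006,0,0,0,0,0,1,-0.006,0,0,0,0,0,1,-0.006,0,0,0,0,0,1,-0.004,0,0,0,0,0,1]';python3 -m inch '[-0.004,0,0,0,0,0,1,-0.004,0,0,0,0,0,1,-0.004,0,0,0,0,0,1,-0.004,0,0,0,0,0,1]'
```

```text
t: 2.55
position: [428.1, 53.5, 81.1]
ee_rot: [0.029, 1.0, -0.0, -0.001]
force: [-0.6, 0.3, 0.8]
gripper_width: -0.1
grasp_force: 0.0
t: 2.95
position: [451.8, 51.4, 82.1]
ee_rot: [0.03, 1.0, 0.0, 0.001]
force: [0.2, 0.3, 0.0]
gripper_width: 0.1
grasp_force: 0.0
t: 3.35
position: [466.4, 50.3, 81.3]
ee_rot: [0.03, 1.0, -0.0, -0.001]
force: [-4.3, -0.9, 1.3]
gripper_width: 0.1
grasp_force: 1.7
```

```bash
python3 -m inch '[-0.004,0,0,0,0,0,1,-0.004,0,0,0,0,0,1,-0.004,0,0,0,0,0,1,-0.004,0,0,0,0,0,1,-0.004,0,0,0,0,0,1]';python3 -m inch '[-0.004,0,0,0,0,0,1,-0.004,0,0,0,0,0,1,-0.003,0,0,0,0,0,1,-0.003,0,0,0,0,0,1,-0.002,0,0,0,0,0,1]';  python3 -m inch '[-0.002,0,0,0,0,0,1,-0.002,0,0,0,0,0,1,-0.001,0,0,0,0,0,1]'
```

```text
t: 3.85
position: [486.8, 49.1, 81.2]
ee_rot: [0.03, 1.0, -0.0, -0.0]
force: [-2.3, -1.2, 1.4]
gripper_width: -0.0
grasp_force: 1.7
t: 4.35
position: [502.7, 48.2, 81.2]
ee_rot: [0.03, 1.0, -0.0, -0.0]
force: [-3.6, -1.0, 2.4]
gripper_width: -0.0
grasp_force: 2.2
t: 4.65
position: [507.6, 47.9, 81.3]
ee_rot: [0.03, 1.0, 0.0, -0.0]
force: [-3.5, -0.3, 1.7]
gripper_width: 0.5
grasp_force: 2.1
```

```bash
for i in 1; do :; done; python3 -m inch '[-0.002,0,0,0,0,0,1,-0.001,0,0,0,0,0,1,0,0,0,0,0,0,1]'; python3 -m inch '[-0.0015,0,0,0,0,0,1,0,0,0,0,0,0,1]'; python3 -m inch '[-0.0015,0,0,0,0,0,1,0,0,0,0,0,0,1]'
```

```text
t: 4.95
position: [510.7, 47.8, 81.3]
ee_rot: [0.03, 1.0, 0.0, 0.0]
force: [-2.9, 0.3, 1.6]
gripper_width: 0.0
grasp_force: 1.4
t: 5.15
position: [512.2, 47.7, 81.3]
ee_rot: [0.03, 1.0, -0.0, 0.0]
force: [-2.7, -1.2, 0.4]
gripper_width: -0.3
grasp_force: 1.6
t: 5.35
position: [513.6, 47.6, 81.3]
ee_rot: [0.03, 1.0, -0.0, 0.0]
force: [-2.7, -1.4, 1.2]
gripper_width: -0.7
grasp_force: 1.6
```

```bash
python3 -m inch '[-0.0015,0,0,0,0,0,1,0,0,0,0,0,0,1]'; python3 -m inch '[-0.0015,0,0,0,0,0,1,0,0,0,0,0,0,1]';python3 -m inch '[-0.001,0,0,0,0,0,1,0,0,0,0,0,0,1]'
python3 - <<'E'
from h import *
from plant import r
import cv2
f=r.grab_frame('top');cv2.imwrite('pics/top2.png',f['img'][:,:,::-1])
a=cv2.resize(f['img'][120:280,250:410,::-1],(400,400),interpolation=cv2.INTER_CUBIC)
f=r.grab_frame('side');cv2.imwrite('pics/side2.png',f['img'][:,:,::-1])
b=cv2.resize(f['img'][180:280,235:335,::-1],(400,400),interpolation=cv2.INTER_CUBIC)
cv2.imwrite('pics/d2.png',np.hstack([a,b]))
E
```

```text
t: 5.55
position: [515.2, 47.5, 81.3]
ee_rot: [0.03, 1.0, -0.0, 0.0]
force: [-3.2, -0.3, 0.3]
gripper_width: 0.3
grasp_force: 1.6
t: 5.75
position: [516.7, 47.4, 81.3]
ee_rot: [0.03, 1.0, 0.0, 0.0]
force: [-3.5, -1.7, 1.3]
gripper_width: 0.1
grasp_force: 1.7
t: 5.95
position: [517.4, 47.4, 81.3]
ee_rot: [0.03, 1.0, 0.0, -0.0]
force: [-4.5, -1.6, 1.6]
gripper_width: -0.1
grasp_force: 2.3
```

View pics/d2.png

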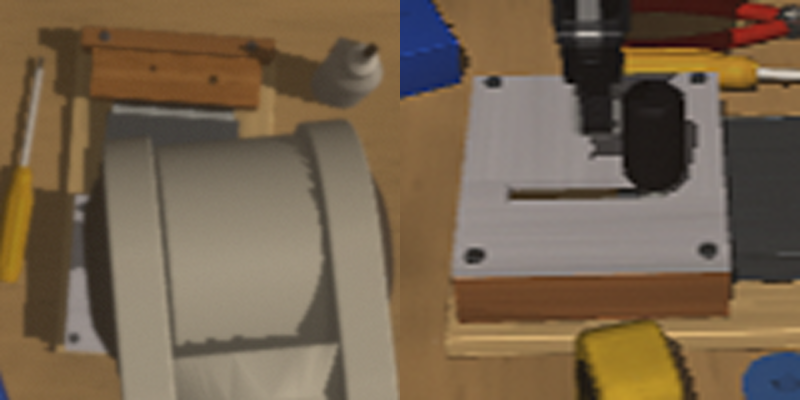

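The wood now sits against the fence. The knob is at the front end of the long leg (side crop about (655,135)), with the fingers still behind it. I'll step on gently until it hits the hard stop.

```bash
python3 -m inch '[-0.001,0,0,0,0,0,1,0,0,0,0,0,0,1]'; python3 -m inch '[-0.001,0,0,0,0,0,1,0,0,0,0,0,0,1]'
python3 - <<'E'
from h import *
from plant import r
f=r.grab_frame('side');R=np.array(f['R']);t=np.array(f['t'])
for X in[(540.1,44.3,77),(530.1,44.9,77)]:
    c=R@X+t;u=c[:2]/c[2]*f['fx']+[f['cx'],f['cy']];print(u,(u-[235,180])*4+[400,0])
E
```

```text
t: 6.25
position: [517.7, 47.3, 81.2]
ee_rot: [0.03, 1.0, 0.0, -0.001]
force: [-9.2, -1.5, 3.7]
gripper_width: 0.1
grasp_force: 4.6
t: 6.45
position: [517.9, 47.3, 81.2]
ee_rot: [0.03, 1.0, 0.0, -0.002]
force: [-13.4, -1.3, 6.0]
gripper_width: 0.2
grasp_force: 6.9
[295.74751458 213.49646339] [642.99005831 133.98585356]
[290.33254365 213.61571032] [621.33017459 134.46284127]
```

Hard stop at the corner (13 N). I retreat, go round to the right side of the knob and approach from there.

```bash
python3 -m inch '[0.01,0,0,0,0,0,1,0.015,0,0,0,0,0,1,0,-0.021,0,0,0,0,1,0,-0.023,0,0,0,0,1,0,0,0,0,0,0,1]'; python3 -m inch '[-0.012,0,0,0,0,0,1,-0.012,0,0,0,0,0,1,-0.012,0,0,0,0,0,1,-0.011,0,0,0,0,0,1,0,0,0,0,0,0,1]'
python3 - <<'E'
from h import *
from plant import r
import cv2
s=r.get_state();p=[581.27,61.88,-.0597]
x=s['position'][:2]-np.array(p[:2]);c,q=np.cos(p[2]),np.sin(p[2]);print('jig',c*x[0]+q*x[1],-q*x[0]+c*x[1],s['force'])
f=r.grab_frame('side')
b=cv2.resize(f['img'][170:290,235:385,::-1],(750,600),interpolation=cv2.INTER_CUBIC)
cv2.imwrite('pics/d3.png',b)
E
```

```text
t: 7.0
position: [492.3, 3.4, 81.6]
ee_rot: [0.031, 1.0, -0.0, 0.001]
force: [0.1, -0.0, -0.3]
gripper_width: -0.2
grasp_force: 0.0
t: 7.5
position: [540.3, 2.3, 80.8]
ee_rot: [0.03, 1.0, 0.0, -0.0]
force: [-1.1, 0.9, -0.4]
gripper_width: 0.1
grasp_force: 0.0
jig -37.387979462380734 -61.935870035225335 [-1.05690274  0.85129228 -0.3798216 ]
```

View pics/d3.png

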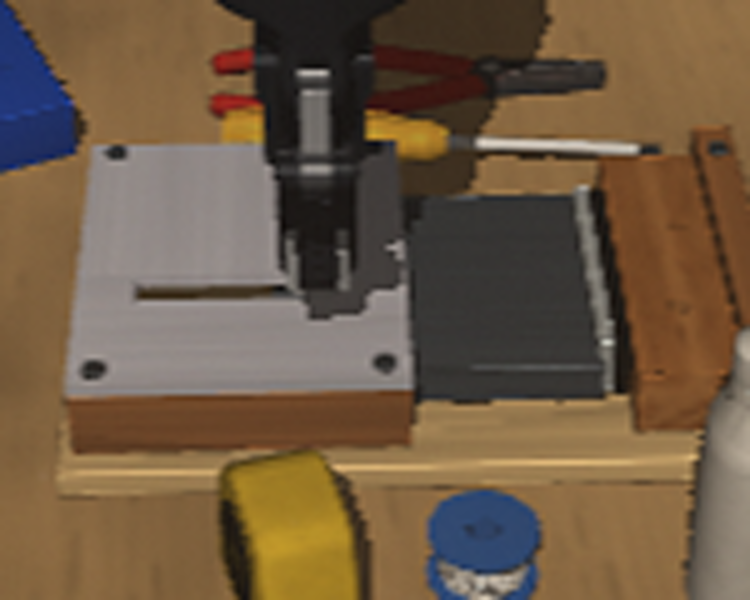

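The fingers stand to the right of the knob and hide it. The pad is still against the wood and the wood against the fence. Now I push left.

```bash
python3 -m inch '[0,0.004,0,0,0,0,1,0,0.004,0,0,0,0,1,0,0.004,0,0,0,0,1,0,0.003,0,0,0,0,1,0,0.003,0,0,0,0,1]'; python3 -m inch '[0,0.004,0,0,0,0,1,0,0.004,0,0,0,0,1,0,0.004,0,0,0,0,1,0,0.003,0,0,0,0,1]'
```

```text
t: 8.05
position: [539.8, 20.0, 81.5]
ee_rot: [0.03, 1.0, -0.0, 0.0]
force: [-0.2, -3.2, 1.4]
gripper_width: 0.0
grasp_force: 1.3
t: 8.45
position: [540.8, 35.3, 81.4]
ee_rot: [0.03, 1.0, -0.0, 0.0]
force: [-1.3, -2.3, 2.0]
gripper_width: 0.1
grasp_force: 1.3
```

```bash
python3 -m inch '[0,0.004,0,0,0,0,1,0,0.004,0,0,0,0,1,0,0.003,0,0,0,0,1]'; python3 -m inch '[0,0.003,0,0,0,0,1,0,0.002,0,0,0,0,1,0,0.002,0,0,0,0,1,0,0,0,0,0,0,1]'
```

```text
t: 8.75
position: [541.5, 46.3, 81.3]
ee_rot: [0.03, 1.0, 0.0, 0.0]
force: [-1.8, -2.3, 1.8]
gripper_width: -0.2
grasp_force: 1.3
t: 9.15
position: [541.9, 53.2, 81.2]
ee_rot: [0.03, 1.0, 0.0, 0.0]
force: [-0.9, -0.4, 0.7]
gripper_width: -0.2
grasp_force: 0.3
```

```bash
python3 -m inch '[0,0.002,0,0,0,0,1,0,0.002,0,0,0,0,1]'; python3 -m inch '[0,0.0015,0,0,0,0,1,0,0,0,0,0,0,1]'; python3 -m inch '[0,0.0015,0,0,0,0,1,0,0,0,0,0,0,1]'
```

```text
t: 9.35
position: [542.2, 56.9, 81.3]
ee_rot: [0.03, 1.0, -0.0, 0.0]
force: [0.4, -2.6, 1.0]
gripper_width: -0.0
grasp_force: 1.2
t: 9.55
position: [542.3, 58.6, 81.3]
ee_rot: [0.03, 1.0, 0.0, 0.0]
force: [0.3, -0.1, 0.9]
gripper_width: 0.0
grasp_force: 0.6
t: 9.75
position: [542.3, 60.0, 81.3]
ee_rot: [0.03, 1.0, 0.0, -0.0]
force: [0.0, -1.2, -0.2]
gripper_width: -0.2
grasp_force: 0.7
```

```bash
python3 -m inch '[0,0.0015,0,0,0,0,1,0,0,0,0,0,0,1]'; python3 -m inch '[0,0.0015,0,0,0,0,1,0,0,0,0,0,0,1]'; python3 -m inch '[0,0.001,0,0,0,0,1,0,0,0,0,0,0,1]'
```

```text
t: 9.95
position: [542.4, 61.5, 81.3]
ee_rot: [0.03, 1.0, 0.0, 0.0]
force: [1.0, -1.5, 0.8]
gripper_width: 0.0
grasp_force: 0.7
t: 10.15
position: [542.5, 63.0, 81.3]
ee_rot: [0.03, 1.0, 0.0, 0.0]
force: [-0.0, -0.7, 0.8]
gripper_width: 0.1
grasp_force: 0.7
t: 10.35
position: [542.5, 63.7, 81.3]
ee_rot: [0.03, 1.0, -0.0, 0.0]
force: [1.2, -4.1, 0.1]
gripper_width: 0.2
grasp_force: 1.8
```

Moved 0.7 mm for a 1 mm step and the force is rising, so this is probably the end stop. I'll confirm.

```bash
python3 -m inch '[0,0.001,0,0,0,0,1,0,0,0,0,0,0,1]'; python3 -m inch '[0,0.001,0,0,0,0,1,0,0,0,0,0,0,1]'
```

```text
t: 10.55
position: [542.5, 64.0, 81.3]
ee_rot: [0.03, 1.0, -0.001, -0.0]
force: [0.9, -7.8, 1.6]
gripper_width: -0.1
grasp_force: 4.0
t: 10.75
position: [542.5, 64.3, 81.3]
ee_rot: [0.031, 1.0, -0.002, -0.0]
force: [0.0, -12.6, 1.9]
gripper_width: 0.0
grasp_force: 6.1
```

Firm at the closed end (12.6 N). I come away to the right, then up and back, and look.

```bash
python3 -m inch '[0,-0.008,0,0,0,0,1,0,-0.012,0,0,0,0,1,0,0,-0.02,0,0,0,1,0,0,-0.04,0,0,0,1,0,0,-0.04,0,0,0,1]'; python3 -m inch '[0.04,0,-0.02,0,0,0,1,0.045,0,0,0,0,0,1,0.045,0,0,0,0,0,1,0.04,0,0,0,0,0,1,0,0,0,0,0,0,1]'
python3 - <<'E'
from h import *
from plant import r
import cv2
f=r.grab_frame('top');a=cv2.resize(f['img'][120:280,250:410,::-1],(400,400),interpolation=cv2.INTER_CUBIC)
f=r.grab_frame('side');b=cv2.resize(f['img'][170:290,235:385,::-1],(400,320),interpolation=cv2.INTER_CUBIC)
cv2.imwrite('pics/d4.png',np.hstack([a,cv2.copyMakeBorder(b,0,80,0,0,0)]))
E
```

```text
t: 11.25
position: [540.8, 45.5, 181.9]
ee_rot: [0.03, 1.0, 0.0, -0.001]
force: [0.9, -0.0, 0.1]
gripper_width: -0.6
grasp_force: 0.0
t: 11.75
position: [368.5, 56.0, 202.3]
ee_rot: [0.03, 1.0, 0.001, 0.001]
force: [1.3, 0.2, -0.3]
gripper_width: -0.3
grasp_force: 0.0
```

View pics/d4.png

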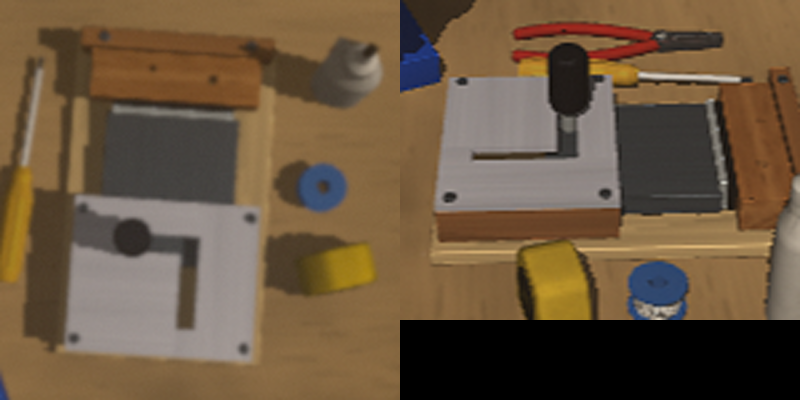

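The knob sits at the closed end of the short leg (top crop (131,237)). The wood is clamped flat against the fence and the tools have not moved.

```bash
python3 -c "
from plant import r;print(r.sign_off())"
```

```text
the job is handed in; nothing more can be done
None
```

The wood is clamped against the fence: I pushed the knob ahead to the corner, then left to the closed end of the short leg, left the surrounding tools untouched, backed the arm away, and handed the job in at about 12 s.

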